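# Clamp a nut jar in the one-handed jar clamp and unscrew its tight cap

## Task

Brace the jar of nuts by turning the jar clamp's bar knob clockwise until its pointer lines up with the raised index bar, so that the jaw grips the jar. Then unscrew the jar's tight metal cap anticlockwise until its thread lets go, without the jar turning in the clamp, and lift it straight off. Finish while still holding the cap level just above the open jar, its lower edge about 3 cm over the rim; leave the other things on the worktop alone.

Things in the scene. Friction and masses are not known exactly. Their poses are not given: they have to be found in the camera images.
- clamp_knob (a joint): Angle (rad) of the clamp's bar knob about its upright axis, growing as it is turned CLOCKWISE seen from above. It starts within 0.2 of zero (jaw open); at 1.30 the pointer is on the index bar and the cam presses the jaw home (further on it presses the glass too hard). Stops at -0.25 and 1.75. It resists with 0.2 to 0.35 Nm and stays where it is left.
- knob_grip (a point): Point on the knob's upright axis at the height to grip it, 84 mm above the worktop. The grip is an upright bar 50 mm long (along this point's x, which points to the pointer's end), 13 mm thick, from 60 to 95 mm above the worktop; the deck below it is 53 mm high, with a disc of 21 mm radius up to 60 mm. z is up.
- knob_pointer (a point): Tip of the knob's pointer nose, 29 mm from the knob's axis, low over the deck.
- clamp_index (a point): The raised index bar (11 mm long, 3 mm wide, radial) on the deck, 35.5 mm from the knob's axis on the side of the jar.
- jar_clamp: White jar clamp, base 220 x 94 mm, stuck to the worktop. Origin on the worktop under the middle of the jar's place; x points from the knob to the jar (knob's axis at x = -105 mm). Jar floor 17 mm above the worktop. V-shaped back rest (top 62 mm high) on the +x side of the jar, sliding jaw (top 56 mm) on the -x side.
- jar: Loose glass jar of nuts, 71 mm in diameter, 92 mm high without cap, standing in the clamp with 1 to 4 mm of play; origin at the centre of its underside, z up. Closing the clamp pushes it up to 2 mm against the back rest and presses it with about 30 N; unclamped it would turn along with the cap.
- jaw_pad: The rubber pad on the sliding jaw that presses on the jar (50 mm wide, its frame is the clamp's).
- jar_mouth (a point): Centre of the jar's rim, 92 mm above the jar's underside, 109 mm above the worktop. Its frame turns with the jar.
- jar_side (a point): Point on the side of the jar, 30 mm up, which shows whether the jar turns.
- cap_center (a point): Centre of the hollow metal cap: 62 mm in diameter, 18 mm high, z up, frame turning with it; lower edge 9 mm below. Screwed on it is 105 mm above the worktop. Three lugs hold it under thread ramps (tight, about 0.4 Nm): turned ANTICLOCKWISE from above it rises 2 mm and the lugs are clear after 55 to 63 degrees; from there up to 85 degrees it lifts straight off, then they meet the next ramp.
- cap: The cap as a body; origin at the centre of its lower edge, 9 mm below cap_center.
- nut_bowl: White bowl, 130 mm wide, bystander.
- green_lid_spice: Spice jar with a green lid, 106 mm high, bystander.
- garlic: Garlic bulb, bystander.
- drinking_glass: Drinking glass, 91 mm high, bystander.
- low_jar: Small closed jar with a yellow lid, 90 mm high, bystander.
- half_tin: Tin, 58 mm high, bystander.
- onion_b: Red onion, 64 mm wide, bystander.

How it is judged:
By the outcome, as a careful person would: the job done as asked, in the order asked, and still so for the second after the job is handed in, while the arm keeps its last pose, push and grip.
It also fails if it takes over 45 s, if anything falls off the work surface, if the arm or the gripper's body presses on something with over 40 N, if the wrist force passes 120 N, or if a joint passes its speed limit or range.

## Robot

A 7-joint arm with a two-finger parallel gripper is mounted at the origin on a cart in front of the work surface, level with it; the furniture and walls round the work are solid. World frame = base frame: x ahead of the robot, y to its left, z up, the work surface at z = 0. Lengths are in mm, angles in rad, forces in N, time in s.
With the tool pointing down it reaches from about 400 to 850 mm from the base axis. Payload 10.4 kg.
Tool frame: the origin (TCP) lies on the centre line of the jaws, within the pads' length; the fingertips stand 8 mm ahead of it and the grasp point (between the pads) lies 11 mm behind it; x points along the fingers, z is the direction in which the jaws open and shut, and the axes are right-handed (so a half turn about x gives the same grasp; the last joint's range is limited). The gripper opens to 87 mm and grips with 3 to 60 N. Pads are 19 mm wide; open, the fingers measure 117 mm over their backs; the gripper's body (75 mm by 190 mm) begins 51 mm behind the grasp point.
Start: joints at [1.125, 0.332, -0.065, 1.46, 0.022, 1.35, -0.088], TCP at [256.47, -569.977, 230.576] pointing down, gripper open.
Joint ranges: [-2.6, 2.6], [-0.5, 2.12], [-1.47, 1.34], [0.16, 2.42], [-1.27, 4.41], [0.06, 2.06], [-2.6, 2.6]. Speed limits (rad/s): [2.22, 2.22, 2.79, 2.79, 3.14, 3.14, 3.14].

## Interface

Orientations are given as a rotation vector (axis times angle).
In Python, from station import read_state, imaging, close_job gives the robot as it stands.
- The arm moves only by the shell command python3 -m handwheel 'ROWS' [FORCE]. ROWS is JSON, a list of rows, each a list of 3 entries, a list of its own where there are three numbers: the turn, a rotation vector about the tool's x, y, z in rad, then the shift along the tool's x, y, z in m, then the opening in per cent of the stroke, from 0 (shut) to 100 (fully open). In form: [[[wx, wy, wz], [x, y, z], jaw], ...]. A call has 1 to 20 rows; each row is the pose to reach, as a shift and turn from the pose commanded when the call began, along the tool's axes at that moment; what a row does not reach only later rows make up. A row lasts 1/12 s, in which the tool goes at most 41.7 mm and 7.16 degrees, less where a joint would pass 70% of its speed; a pose out of reach is approached as far as the arm can. A call with a gripper value outside its range is refused whole. The fingers move at their own pace and stop on an object; FORCE is the grip in N (left out, the last holds). Time passes only in rows, so rows that repeat a pose let the fingers close. It gives the time, the measured TCP pose, the force and the opening at its end, in the units of the state.
- read_state(): the state, without advancing time (a new reading comes with each control period).
- imaging.read_camera(name): name is "scene" or "top" or "wrist"; returns the picture (384x512x3 uint8, red, green, blue); there is no depth.
- imaging.camera_params(name): a dict with "intrinsics" (3x3 intrinsics, pixels), "R" (3x3) and "t" (3): a world point X has camera coordinates R X + t. Camera axes: x right, y down, z forward; pixel columns grow to the right and rows downward; lengths in mm; the calibration is good to about 2 mm. A picture is of the moment at which its call begins: read the wrist's pose just before it. camera_params takes no time and is no camera call; for the wrist camera it gives the pose at the moment of the call.
- close_job(): hands the job in, once; it reports no verdict.
The state is a dict: "t": time; "joint_pos": joint angles; "joint_velocities": joint speeds; "effort": joint torques, N m; "ee_pos": TCP position; "eef_rot": TCP orientation; "ft_force": force on the tool from outside, world axes, zero at the start; "ft_torque": the same for the moment, N m; "grip_width": finger opening in mm.
Only numpy, scipy, OpenCV 4.12 (cv2) and the standard library are available. Lean on these libraries where they do the work, as an engineer would, in place of code of your own. Each camera call takes 0.05 s, during which the arm holds its last target.

## Working session

There is one attempt and no reset: what is moved stays moved. The work goes in short steps, Python scripts to look and compute and a shell command to move; the robot and the scene stay as the last step left them, time stands still between calls to the robot, and variables do not carry over. Pictures are saved under pics/ and viewed, and the job is handed in when it is done.

```bash
ls; mkdir -p pics; python3 - <<'E'
from station import read_state, imaging
import cv2
s=read_state(); print(s)
for n in ("scene","top"):
    im=imaging.read_camera(n); cv2.imwrite(f"pics/{n}0.png",im[:,:,::-1]); p=imaging.camera_params(n); print(n,p)
E
```

```text
pics
{'t': 0.0, 'joint_pos': array([ 1.12540406,  0.33283116, -0.06468377,  1.46095732,  0.02162561,
        1.34987092, -0.08851235]), 'joint_velocities': array([ 0.00161688,  0.00114248, -0.00086204,  0.00058229,  0.00025714,
       -0.00017023, -0.00025193]), 'effort': array([-6.19430011e-04, -6.23256111e+01,  2.41960958e-02, -3.89891911e+01,
       -6.14275946e-02,  3.98428389e-02,  1.22254928e-04]), 'ee_pos': array([ 256.26881403, -569.63702836,  229.7716711 ]), 'eef_rot': array([ 0.89308399,  1.38127913, -0.89199371]), 'ft_force': array([ 0.2432823 , -0.35694442, -0.38121934]), 'ft_torque': array([0.02429788, 0.06126097, 0.00961261]), 'grip_width': 86.63156354082852}
scene {'intrinsics': array([[447.68185843,   0.        , 251.15000074],
       [  0.        , 447.68185843, 188.0020483 ],
       [  0.        ,   0.        ,   1.        ]]), 'R': array([[-0.85531615, -0.5180935 , -0.00366141],
       [-0.21200064,  0.35642079, -0.90995602],
       [ 0.4727473 , -0.77752385, -0.41468861]]), 't': array([ 550.1691673 ,  144.06630277, 1518.00542304])}
top {'intrinsics': array([[493.48847981,   0.        , 260.76232118],
       [  0.        , 493.48847981, 187.6783942 ],
       [  0.        ,   0.        ,   1.        ]]), 'R': array([[ 0.02044575, -0.99976475,  0.00723955],
       [-0.99384651, -0.0211121 , -0.10873542],
       [ 0.10886268, -0.00497182, -0.99404436]]), 't': array([  92.21654874,  567.67789157, 1790.78185506])}
```

View pics/scene0.png

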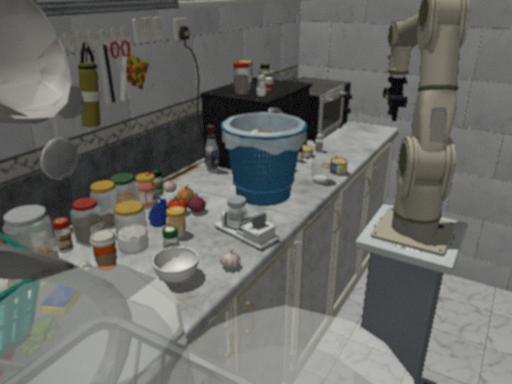

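View pics/top0.png

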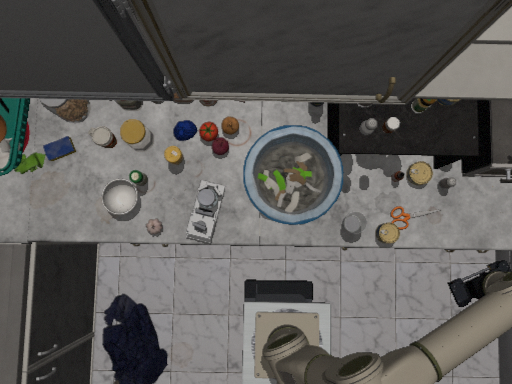

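The top view shows the white clamp around (205,212), with the jar and cap at about (207,197), the knob at about (200,227), and the blue basin to its right. I'll zoom in on these.

```bash
cat > h.py <<'E'
import numpy as np, cv2
from scipy.spatial.transform import Rotation as Ro
from station import read_state, imaging
def ray(n,u,v,z,p=None):
    p=p or imaging.camera_params(n); K,R,t=p['intrinsics'],p['R'],p['t']
    C=-R.T@t; d=R.T@np.linalg.inv(K)@np.array([u,v,1.]); return C+d*(z-C[2])/d[2]
def proj(n,X,p=None):
    p=p or imaging.camera_params(n); c=p['R']@np.array(X,float)+p['t']; q=p['intrinsics']@c; return q[:2]/q[2]
E
python3 - <<'E'
from h import *
a=cv2.imread('pics/top0.png'); c=a[170:255,165:265]; cv2.imwrite('pics/tz.png',cv2.resize(c,None,fx=7,fy=7,interpolation=cv2.INTER_CUBIC))
a=cv2.imread('pics/scene0.png'); c=a[180:255,200:300]; cv2.imwrite('pics/sz.png',cv2.resize(c,None,fx=7,fy=7,interpolation=cv2.INTER_CUBIC))
print(ray('top',207,197,114),ray('top',200,227,95))
E
```

```text
[519.57742039 292.48582274 114.        ] [414.59664853 315.68747217  95.        ]
```

View pics/tz.png

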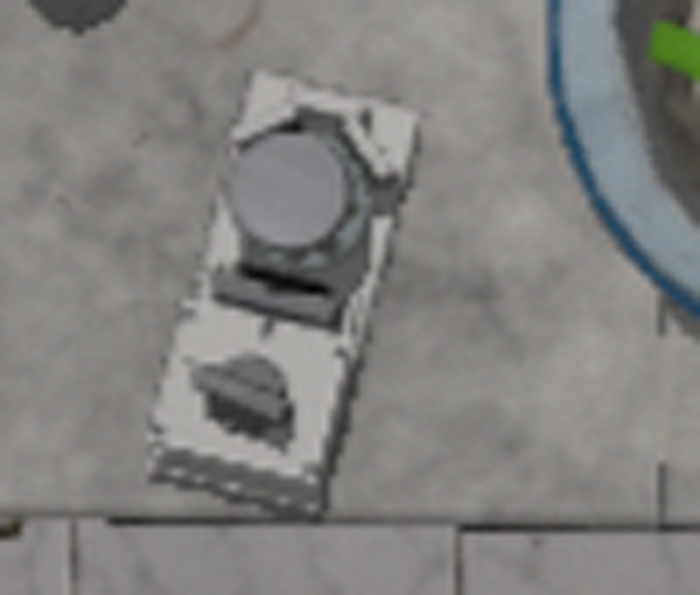

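View pics/sz.png

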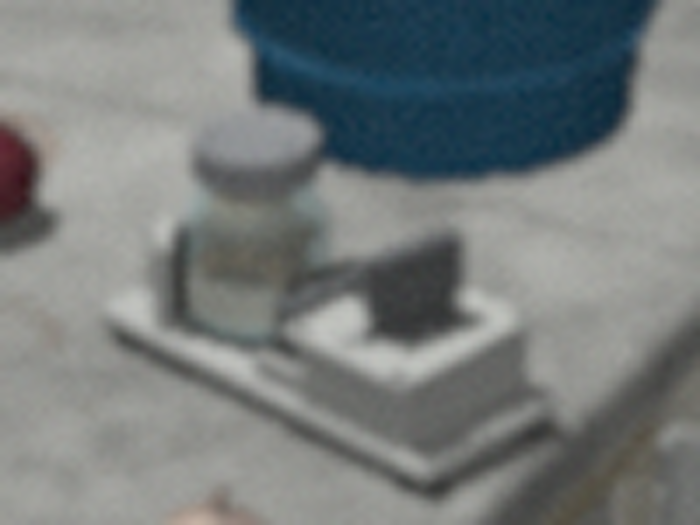

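```bash
python3 - <<'E'
from h import *
s=read_state(); M=Ro.from_rotvec(s['eef_rot']).as_matrix(); print(M.round(3)); print('yaw of tool z',np.degrees(np.arctan2(M[1,2],M[0,2])),'azimuth',np.degrees(np.arctan2(s['ee_pos'][1],s['ee_pos'][0])))
f=lambda x,y,z:ray('top',165+x/7-.0,170+y/7,z)
cap=f(289,190,114); e1=f(195,372,95); e2=f(290,410,95); idx=f(265,325,56)
print('cap',cap,'knob',(e1+e2)/2,'len',np.linalg.norm(e1-e2))
k=(e1+e2)/2
ang=lambda v:np.degrees(np.arctan2(v[1],v[0]))
print('bar dir',ang(e1-e2),'axis',ang(cap-k),np.linalg.norm((cap-k)[:2]),'idx',ang(idx-k),np.linalg.norm((idx-k)[:2]))
# base outline right/left edges
print('edge', f(415,120,17),f(325,515,17), ang(f(415,120,17)-f(325,515,17)))
print('scene cap', ray('scene',200+260/7,180+128/7,114))
print('basin rim', [proj('scene',[580,0,z]) for z in (0,150,200,250,300)], ray('top',293,173,200), ray('top',342,173,200), ray('top',243,173,200),ray('top',293,223,200))
print('camerawrist',imaging.camera_params('wrist'))
E
```

```text
[[-0.001  0.912  0.41 ]
 [ 0.001  0.41  -0.912]
 [-1.    -0.    -0.001]]
yaw of tool z -65.77419621231833 azimuth -65.77341048903538
cap [519.02129883 294.97474623 114.        ] knob [418.59261102 317.09359743  95.        ] len 51.72648334603796
bar dir 69.5189204633752 axis -12.420771809031466 102.8356208334861 idx -9.484208460653964 35.83432021485247
edge [566.24680732 239.55971287  17.        ] [356.94305882 280.78271312  17.        ] -11.141968675870693
scene cap [520.20304098 292.25410432 114.        ]
basin rim [array([264.66034962, 193.27419878]), array([265.00400147, 158.14250477]), array([265.12411038, 145.86371355]), array([265.24716907, 133.28336507]), array([265.37328755, 120.39021222])] [598.95771923  -2.34763871 200.        ] [ 602.49269307 -167.05968094  200.        ] [595.35588904 165.47957391 200.        ] [431.37317666  -4.58349266 200.        ]
camerawrist {'intrinsics': array([[320.34707728,   0.        , 253.58461443],
       [  0.        , 320.34707728, 185.66999638],
       [  0.        ,   0.        ,   1.        ]]), 'R': array([[ 0.41004383, -0.91206513, -0.00111718],
       [-0.87747847, -0.39482798,  0.27229102],
       [-0.24878824, -0.11067095, -0.9622143 ]]), 't': array([-623.211932  ,  -34.73720688,  390.94643502])}
```

```bash
cat >> h.py <<'E'
def toolshift(target, s=None, base=None):
    s=s or read_state(); M=Ro.from_rotvec(s['eef_rot']).as_matrix()
    return (M.T@(np.array(target,float)-s['ee_pos'])/1000).round(4)
def yaw(s=None):
    s=s or read_state(); M=Ro.from_rotvec(s['eef_rot']).as_matrix(); return np.degrees(np.arctan2(M[1,2],M[0,2]))
E
python3 - <<'E'
from h import *
for p in [(256,-570,330),(330,-480,430),(480,-250,430),(500,0,430)]: print(toolshift(p))
p=imaging.camera_params('wrist'); s=read_state(); M=Ro.from_rotvec(s['eef_rot']).as_matrix()
print('cam in tool',M.T@(-p['R'].T@p['t']-s['ee_pos']),M.T@p['R'].T)
E
```

```text
[-0.1002 -0.0004  0.    ]
[-0.2001  0.104  -0.0518]
[-0.1999  0.3351 -0.2   ]
[-0.1996  0.456  -0.4198]
cam in tool [-155.09235815   72.8168557    -1.20864433] [[-1.17410811e-04 -2.72271630e-01  9.62220425e-01]
 [-3.17643384e-04 -9.62220373e-01 -2.72271654e-01]
 [ 9.99999943e-01 -3.37610587e-04  2.64897920e-05]]
```

```bash
python3 -m handwheel '[[[0,0,0],[-0.04,0,0],100],[[0,0,0],[-0.08,0,0],100],[[0,0,0],[-0.12,0.01,-0.005],100],[[-0.08,0,0],[-0.15,0.03,-0.015],100],[[-0.16,0,0],[-0.175,0.056,-0.028],100],[[-0.24,0,0],[-0.19,0.085,-0.042],100],[[-0.33,0,0],[-0.2,0.115,-0.06],100],[[-0.42,0,0],[-0.2,0.147,-0.08],100],[[-0.51,0,0],[-0.2,0.18,-0.1],100],[[-0.6,0,0],[-0.2,0.212,-0.12],100],[[-0.69,0,0],[-0.2,0.245,-0.14],100],[[-0.78,0,0],[-0.2,0.277,-0.16],100],[[-0.87,0,0],[-0.2,0.31,-0.18],100],[[-0.96,0,0],[-0.2,0.34,-0.205],100],[[-1.05,0,0],[-0.2,0.36,-0.238],100],[[-1.14,0,0],[-0.2,0.378,-0.272],100],[[-1.23,0,0],[-0.2,0.396,-0.307],100],[[-1.32,0,0],[-0.2,0.414,-0.34],100],[[-1.41,0,0],[-0.2,0.432,-0.375],100],[[-1.5,0,0],[-0.2,0.45,-0.41],100]]'
python3 - <<'E'
from h import *
s=read_state(); print(s['joint_pos'].round(2),s['ee_pos'],yaw(s))
E
```

```text
t: 1.77
ee_pos: [498.2, -9.6, 430.4]
eef_rot: [-0.28, 1.553, 0.279]
ft_force: [0.9, 0.4, -0.2]
grip_width: 87.0
[ 0.52  0.06 -0.62  1.38  0.04  1.71  0.26] [498.17174571  -9.63688521 430.3871368 ] 20.409064354890887
```

```bash
python3 - <<'E'
from h import *
for p in [(470,200,430),(440,290,330),(440,310,260)]: print(toolshift(p))
E
```

```text
[0.0003 0.2063 0.0467]
[0.1003 0.3011 0.05  ]
[0.1703 0.3199 0.057 ]
```

```bash
python3 -m handwheel '[[[-0.12,0,0],[0,0.03,0.007],100],[[-0.24,0,0],[0,0.06,0.014],100],[[-0.36,0,0],[0,0.09,0.021],100],[[-0.48,0,0],[0,0.12,0.028],100],[[-0.6,0,0],[0,0.15,0.035],100],[[-0.72,0,0],[0,0.18,0.042],100],[[-0.84,0,0],[0,0.206,0.047],100],[[-0.96,0,0],[0.02,0.23,0.048],100],[[-1.08,0,0],[0.04,0.25,0.048],100],[[-1.2,0,0],[0.06,0.27,0.049],100],[[-1.32,0,0],[0.08,0.285,0.05],100],[[-1.44,0,0],[0.1,0.3,0.05],100],[[-1.56,0,0],[0.12,0.305,0.052],100],[[-1.68,0,0],[0.13,0.31,0.054],100],[[-1.8,0,0],[0.14,0.315,0.055],100],[[-1.92,0,0],[0.15,0.32,0.057],100],[[-2.04,0,0],[0.15,0.32,0.057],100],[[-2.16,0,0],[0.15,0.32,0.057],100],[[-2.28,0,0],[0.15,0.32,0.057],100],[[-2.4,0,0],[0.15,0.32,0.057],100]]'
python3 - <<'E'
from h import *
s=read_state(); print(s['joint_pos'].round(2),s['ee_pos'],yaw(s))
p=imaging.camera_params('wrist')
im=imaging.read_camera('wrist')[:,:,::-1]; cv2.imwrite('pics/w1.png',im); import pickle; pickle.dump(p,open('w1.pkl','wb'))
s=read_state(); print(s['ee_pos'],yaw(s))
E
```

```text
t: 3.43
ee_pos: [441.6, 308.5, 280.2]
eef_rot: [-2.011, 0.391, 2.012]
ft_force: [0.5, -0.3, -0.3]
grip_width: 87.2
[ 0.24  0.28 -1.11  1.57  0.25  1.45  1.88] [441.63744875 308.45193216 280.15724781] 158.0209696680042
[441.71601891 308.41664473 280.14183709] 158.52715617058988
```

View pics/w1.png

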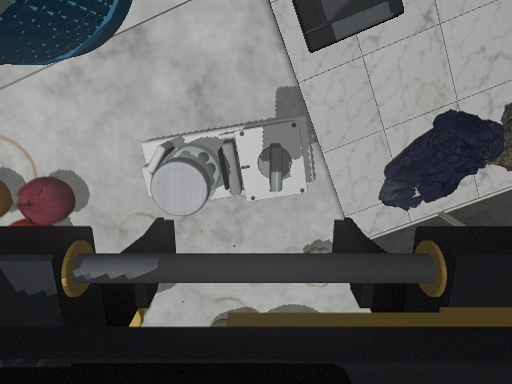

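The wrist view shows the cap at about (181,187), the knob bar around (276,165), and the base corners of the clamp. I'll take a settled picture and zoom in.

```bash
python3 - <<'E'
from h import *
import pickle
p=imaging.camera_params('wrist'); im=imaging.read_camera('wrist')[:,:,::-1]; pickle.dump(p,open('w2.pkl','wb')); cv2.imwrite('pics/w2.png',im)
c=im[105:225,130:325]; cv2.imwrite('pics/w2z.png',cv2.resize(c,None,fx=4,fy=4,interpolation=cv2.INTER_CUBIC))
s=read_state(); print(s['ee_pos'],yaw(s))
E
```

```text
[441.69077439 308.37531315 280.13136333] 157.8069843066828
```

View pics/w2z.png

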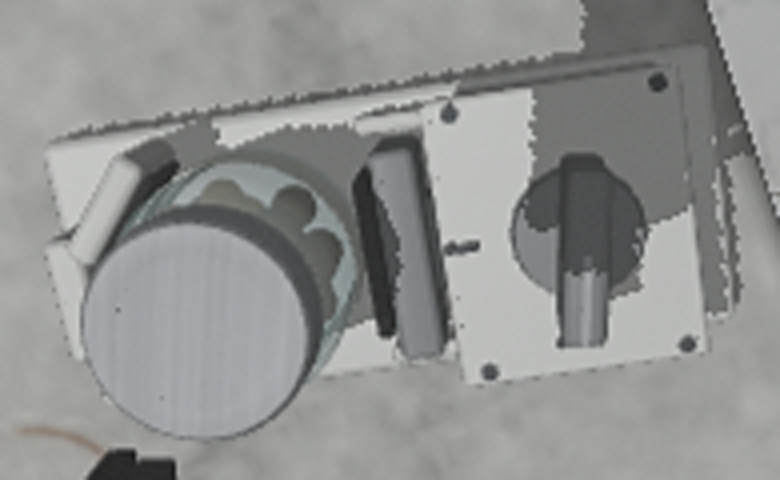

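```bash
python3 - <<'E'
from h import *
import pickle
p=pickle.load(open('w2.pkl','rb'))
f=lambda x,y,z:ray('wrist',130+x/4-.4,105+y/4-.4,z,p)
ang=lambda v:np.degrees(np.arctan2(v[1],v[0]))
sc=[f(449,114,53),f(657,82,53),f(489,372,53),f(687,344,53)]
print('screws ang',ang(sc[0]-sc[1]),ang(sc[2]-sc[3]),ang(sc[2]-sc[0])-90, ang(sc[3]-sc[1])-90,'mean',np.mean(sc,0), [np.linalg.norm(sc[0]-sc[1]),np.linalg.norm(sc[2]-sc[0])])
print('disc',f(579,228,60),'r',np.linalg.norm(f(512,230,60)-f(647,230,60))/2)
d=f(579,228,60); a=f(445,248,55);b=f(480,246,55); print('index',a,b,ang((a+b)/2-d),np.linalg.norm(((a+b)/2-d)[:2]))
l=f(583,346,95); u=f(583,185,95); print('bar low end',l,u, ang(l-d),np.linalg.norm((l-d)[:2]),'bar dir',ang(f(558,345,95)-f(558,200,95)),ang(f(607,345,95)-f(610,200,95)))
c=f(197,332,114); print('cap',c,'r',np.linalg.norm(f(82,330,114)-f(310,330,114))/2,'axis cap-knob',ang(c-d),np.linalg.norm((c-d)[:2]))
print(toolshift((418,316,200)))
E
```

```text
screws ang -12.818846394994747 -13.04833890008999 -13.176477947526436 -12.947511184416157 mean [420.11125285 321.01652102  53.        ] [np.float64(62.01503892482869), np.float64(81.12631022518933)]
disc [417.26450787 319.38230277  60.        ] r 20.12427777567912
index [457.30328904 311.34029797  55.        ] [447.19757767 314.65373596  55.        ] -10.343218828126295 35.56384199156559
bar low end [427.43208205 343.52279117  95.        ] [411.71652387 301.34140823  95.        ] 67.15997951077692 26.19432658545633 bar dir 69.262299277206 68.722280691867
cap [518.9939471 297.2243477 114.       ] r 29.737494434984832 axis cap-knob -12.28782165438767 104.11461846863467
[0.0801 0.0018 0.0248]
```

```bash
python3 -m handwheel '[[[-0.023,0,0],[0.0,-0.001,0.013],50],[[-0.023,0,0],[0.03,-0.001,0.026],50],[[-0.023,0,0],[0.065,-0.001,0.026],50],[[-0.023,0,0],[0.1,-0.001,0.026],50],[[-0.023,0,0],[0.135,-0.001,0.026],50],[[-0.023,0,0],[0.155,-0.001,0.026],50],[[-0.023,0,0],[0.165,-0.001,0.026],50],[[-0.023,0,0],[0.165,-0.001,0.026],50]]'
python3 - <<'E'
from h import *
s=read_state(); print(s['joint_pos'].round(2),s['ee_pos'],yaw(s)); print(toolshift((418,319,73)))
cv2.imwrite('pics/w3.png',imaging.read_camera('wrist')[:,:,::-1])
E
```

```text
t: 4.2
ee_pos: [416.6, 319.0, 114.0]
eef_rot: [-2.019, 0.378, 2.024]
ft_force: [0.0, 0.1, 0.3]
grip_width: 45.8
[ 0.15  0.4  -1.05  1.82  0.38  1.14  1.74] [416.59801272 319.03794107 113.95369003] 158.93235198437756
[ 0.0409 -0.0006 -0.0014]
```

View pics/w3.png

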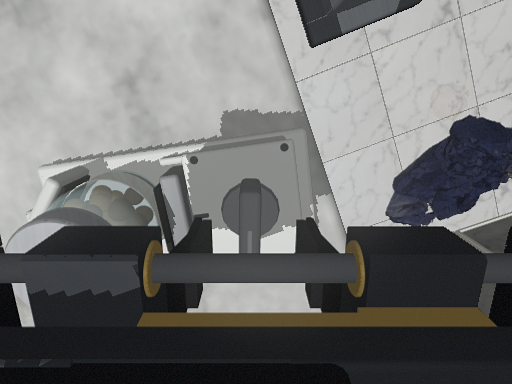

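The bar stands upright in the view at u≈250, between the fingers and about 2 mm off the jaw centre. I'll go down, correct that, and close on it.

```bash
python3 -m handwheel '[[[0,0,0],[0.015,-0.0005,-0.002],50],[[0,0,0],[0.03,-0.0005,-0.002],50],[[0,0,0],[0.041,-0.0005,-0.002],50],[[0,0,0],[0.041,-0.0005,-0.002],30],[[0,0,0],[0.041,-0.0005,-0.002],0],[[0,0,0],[0.041,-0.0005,-0.002],0],[[0,0,0],[0.041,-0.0005,-0.002],0],[[0,0,0],[0.041,-0.0005,-0.002],0],[[0,0,0],[0.041,-0.0005,-0.002],0]]' 50
python3 - <<'E'
from h import *
s=read_state(); print(s['joint_pos'].round(2),s['ee_pos'],yaw(s),s['ft_force'],s['ft_torque'],s['grip_width'])
E
```

```text
t: 5.0
ee_pos: [419.5, 319.8, 75.1]
eef_rot: [-2.02, 0.374, 2.022]
ft_force: [0.7, -3.2, 6.9]
grip_width: 12.7
[ 0.11  0.46 -1.01  1.85  0.44  1.08  1.71] [419.49168094 319.80494791  75.0872019 ] 159.00726818716453 [ 0.68122027 -3.21293483  6.92118826] [-0.73680683 -0.51291291 -0.04615073] 12.65931228450585
```

```bash
python3 -m handwheel '[[[0.08,0,0],[-0.001,0,0],0],[[0.18,0,0],[-0.001,0,0],0],[[0.28,0,0],[-0.001,0,0],0],[[0.38,0,0],[-0.001,0,0],0],[[0.48,0,0],[-0.001,0,0],0],[[0.58,0,0],[-0.001,0,0],0],[[0.68,0,0],[-0.001,0,0],0],[[0.78,0,0],[-0.001,0,0],0],[[0.88,0,0],[-0.001,0,0],0],[[0.98,0,0],[-0.001,0,0],0],[[1.08,0,0],[-0.001,0,0],0],[[1.18,0,0],[-0.001,0,0],0],[[1.2,0,0],[-0.001,0,0],0],[[1.2,0,0],[-0.001,0,0],0]]'
python3 - <<'E'
from h import *
s=read_state(); print(s['joint_pos'].round(2),s['ee_pos'],yaw(s),s['ft_force'],s['ft_torque'],s['grip_width'])
cv2.imwrite('pics/w4.png',imaging.read_camera('wrist')[:,:,::-1])
E
```

```text
t: 6.17
ee_pos: [418.7, 321.0, 75.2]
eef_rot: [-1.211, 1.206, 1.215]
ft_force: [-2.3, 7.7, -8.5]
grip_width: 12.4
[-0.06  0.37 -0.79  1.86  0.3   1.03  0.61] [418.66687013 320.95996728  75.19480817] 90.27947493321399 [-2.30516425  7.67876527 -8.45501123] [1.72591036 0.2000253  0.12987518] 12.446192403297168
```

View pics/w4.png

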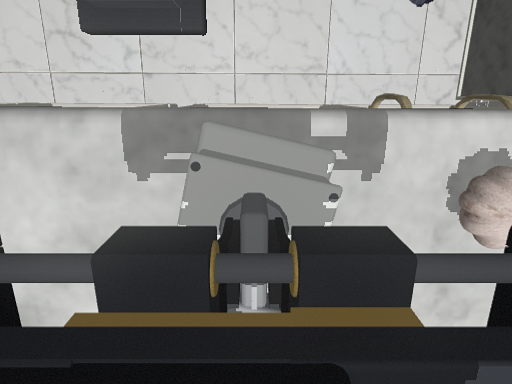

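The bar is upright in the wrist view, and the deck's screw line, (195,167) to (333,198), is tilted about 12.7°. That matches the 13.2° still to turn.

```bash
python3 -m handwheel '[[[0.06,0,0],[0,0,0],0],[[0.12,0,0],[0,0,0],0],[[0.18,0,0],[0,0,0],0],[[0.23,0,0],[0,0,0],0],[[0.23,0,0],[0,0,0],0],[[0.23,0,0],[0,0,0],0]]'
python3 - <<'E'
from h import *
import pickle
s=read_state(); print(s['joint_pos'].round(2),s['ee_pos'],yaw(s),s['ft_force'],s['ft_torque'],s['grip_width'])
p=imaging.camera_params('wrist'); pickle.dump(p,open('w5.pkl','wb'))
cv2.imwrite('pics/w5.png',imaging.read_camera('wrist')[:,:,::-1])
E
```

```text
t: 6.72
ee_pos: [418.7, 321.3, 75.2]
eef_rot: [-1.04, 1.306, 1.045]
ft_force: [-1.9, 8.3, -9.9]
grip_width: 12.4
[-0.09  0.36 -0.75  1.86  0.28  1.03  0.39] [418.71430625 321.296439    75.20295978] 77.18010114323405 [-1.89694607  8.27032875 -9.86805671] [2.08660367 0.08733109 0.03967386] 12.41948390650706
```

View pics/w5.png

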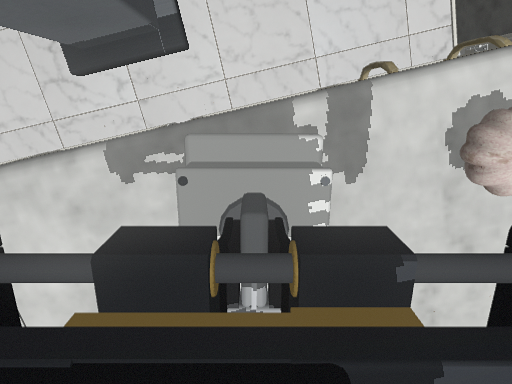

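The screws are now level, at (183,181) and (325,181), and the bar is upright, so the bar is parallel to the clamp axis. I'll release, lift, and check from above.

```bash
python3 -m handwheel '[[[0,0,0],[0,0,0],25],[[0,0,0],[0,0,0],45],[[0,0,0],[0,0,0],45],[[0,0,0],[-0.02,0,0],45],[[0,0,0],[-0.05,0,0],60],[[0,0,0],[-0.085,0,0],80],[[0,0,0],[-0.12,0,0],100]]'
python3 - <<'E'
from h import *
s=read_state(); print(s['joint_pos'].round(2),s['ee_pos'],yaw(s),s['ft_force'],toolshift((548,290,270)))
E
```

```text
t: 7.35
ee_pos: [419.9, 318.7, 196.9]
eef_rot: [-1.041, 1.308, 1.041]
ft_force: [0.7, -0.4, 0.2]
grip_width: 51.3
[-0.04  0.22 -0.79  1.73  0.16  1.26  0.48] [419.91173558 318.65665798 196.90986247] 77.04995680092799 [ 0.65202914 -0.35703863  0.18220386] [-0.0731 -0.1312  0.0007]
```

```bash
python3 -m handwheel '[[[0,0,0],[-0.02,-0.03,0],100],[[0,0,0],[-0.04,-0.065,0],100],[[0,0,0],[-0.06,-0.1,0],100],[[0,0,0],[-0.073,-0.131,0],100],[[0,0,0],[-0.073,-0.131,0],100],[[0,0,0],[-0.073,-0.131,0],100]]'
python3 - <<'E'
from h import *
import pickle
s=read_state(); print(s['joint_pos'].round(2),s['ee_pos'],yaw(s),s['joint_velocities'].round(3))
p=imaging.camera_params('wrist'); pickle.dump(p,open('w6.pkl','wb'))
im=imaging.read_camera('wrist')[:,:,::-1]; cv2.imwrite('pics/w6.png',im)
c=im[20:240,170:340]; cv2.imwrite('pics/w6z.png',cv2.resize(c,None,fx=2.7,fy=2.7,interpolation=cv2.INTER_CUBIC))
E
```

```text
t: 7.85
ee_pos: [549.5, 288.7, 268.6]
eef_rot: [-1.039, 1.308, 1.039]
ft_force: [0.2, 1.0, 0.0]
grip_width: 85.3
[-0.02  0.39 -0.71  1.39  0.25  1.46  0.61] [549.52967501 288.7214258  268.63162526] 76.88452542137847 [-0.016 -0.027 -0.04   0.065 -0.02  -0.01  -0.007]
```

View pics/w6z.png

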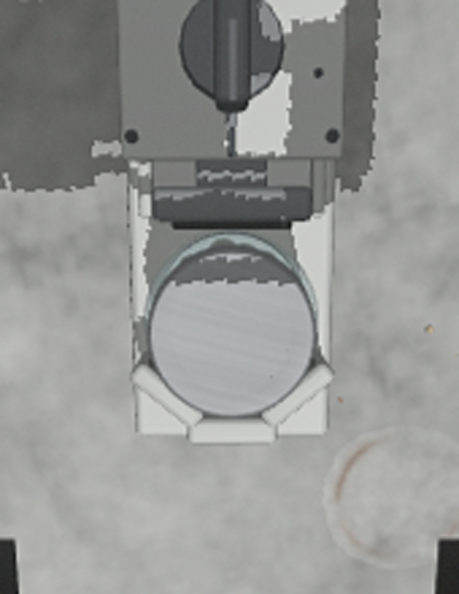

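View pics/w6.png

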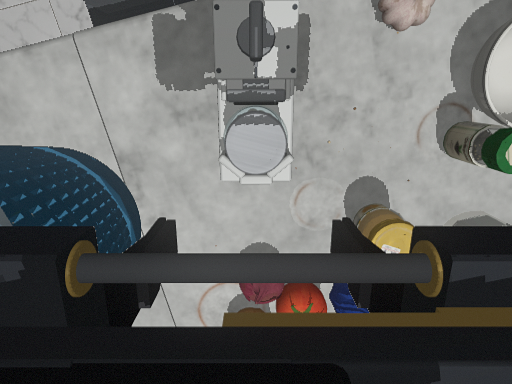

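```bash
python3 - <<'E'
from h import *
import pickle
p=pickle.load(open('w6.pkl','rb'))
f=lambda x,y,z:ray('wrist',170+x/2.7-.3,20+y/2.7-.3,z,p)
ang=lambda v:np.degrees(np.arctan2(v[1],v[0]))
s1,s2=f(131,136,53),f(333,136,53); print('axis',ang(s2-s1)-90, np.linalg.norm(s2-s1))
s3=f(318,72,53)
k=f(231,47,60); pt=f(231,108,62); ix=f(230,133,55)
print('knob',k,'ptr ang',ang(pt-k),np.linalg.norm((pt-k)[:2]),'idx',ang(ix-k),np.linalg.norm((ix-k)[:2]))
b1=f(232,5,95);b2=f(232,95,95);print('bar',ang(b2-b1))
L,Rr,B=f(149,332,114),f(316,332,114),f(232,417,114); T=f(232,250,114)
print('cap',(L+Rr)/2,np.linalg.norm(L-Rr),(B+T)/2,np.linalg.norm(B-T), ang((L+Rr)/2-k), np.linalg.norm(((L+Rr)/2-k)[:2]))
im=cv2.imread('pics/w6.png'); c=im[0:130,205:305]; cv2.imwrite('pics/w6k.png',cv2.resize(c,None,fx=6,fy=6,interpolation=cv2.INTER_CUBIC)[:600])
E
```

```text
axis -13.13233173103643 81.64389694039865
knob [418.76807736 320.98688481  60.        ] ptr ang -13.081552879220778 22.235067119577085 idx -13.745460605271782 30.935548723075776
bar -13.034888475830973
cap [518.65602691 298.07478168 114.        ] 59.881709090832544 [519.9115085  297.59852102 114.        ] 60.05791330537117 -12.918915217649458 102.48203225849934
```

View pics/w6k.png

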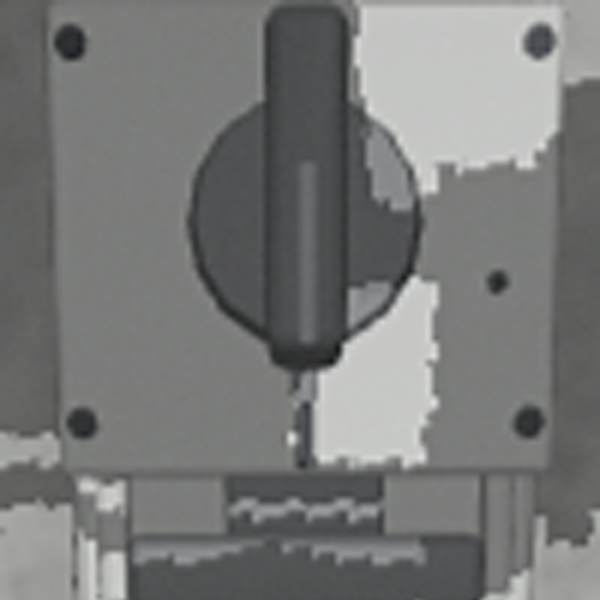

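The pointer tip, at (305,360) in the zoom, lies on the index line at x≈304. All the angles agree to within 0.7°, so the knob is set. Now I'll move to the cap, closing gently first.

```bash
python3 - <<'E'
from h import *
s=read_state(); print(s['ee_pos'],toolshift((520.5,297,104)))
E
```

```text
[547.93289346 289.66360875 268.27518708] [0.1643 0.0283 0.001 ]
```

```bash
python3 -m handwheel '[[[0,0,0],[0.03,0.02,0.001],100],[[0,0,0],[0.06,0.0283,0.001],100],[[0,0,0],[0.09,0.0283,0.001],100],[[0,0,0],[0.12,0.0283,0.001],100],[[0,0,0],[0.14,0.0283,0.001],100],[[0,0,0],[0.155,0.0283,0.001],100],[[0,0,0],[0.163,0.0283,0.001],100],[[0,0,0],[0.165,0.0283,0.001],100],[[0,0,0],[0.165,0.0283,0.001],100]]'
python3 - <<'E'
from h import *
s=read_state(); print(s['ee_pos'],yaw(s),s['ft_force'],toolshift((520.5,297,104)))
im=imaging.read_camera('scene')[:,:,::-1]; c=im[150:270,180:320]; cv2.imwrite('pics/s2.png',cv2.resize(c,None,fx=5,fy=5,interpolation=cv2.INTER_CUBIC))
E
```

```text
t: 8.65
ee_pos: [519.8, 297.4, 103.7]
eef_rot: [-1.042, 1.308, 1.042]
ft_force: [-0.5, 0.0, 0.0]
grip_width: 87.2
[519.84299188 297.39935405 103.66800734] 77.1144233352208 [-0.5475317   0.00763353  0.00789424] [-0.0003 -0.0007 -0.0002]
```

View pics/s2.png

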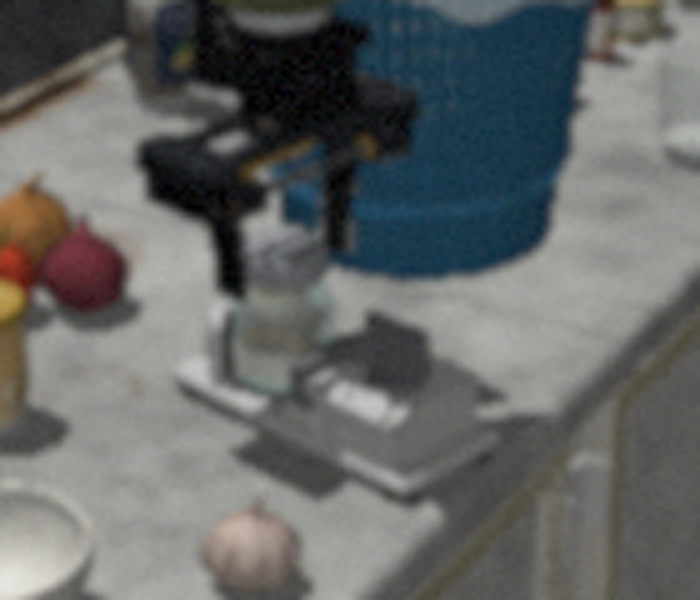

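The fingers straddle the cap on both sides. I'll close at low force.

```bash
python3 -m handwheel '[[[0,0,0],[0,0,0],78],[[0,0,0],[0,0,0],65],[[0,0,0],[0,0,0],50],[[0,0,0],[0,0,0],50],[[0,0,0],[0,0,0],50],[[0,0,0],[0,0,0],50]]' 8
python3 - <<'E'
from h import *
s=read_state(); M=Ro.from_rotvec(s['eef_rot']).as_matrix(); print(s['ee_pos'],yaw(s),s['ft_force'],'tool',M.T@s['ft_force'],s['ft_torque'],s['grip_width'])
E
```

```text
t: 9.2
ee_pos: [520.7, 297.4, 103.8]
eef_rot: [-1.041, 1.307, 1.041]
ft_force: [0.8, 1.2, 0.7]
grip_width: 62.8
[520.70667611 297.39078495 103.84209749] 77.06350031239789 [0.7949426  1.22393358 0.6659075 ] tool [-0.66479917 -0.50112145  1.37124006] [ 0.21037962 -0.23560022 -0.00115749] 62.80956983625008
```

```bash
python3 -m handwheel '[[[0,0,0],[0,0,0],50],[[0,0,0],[0,0,0],50],[[-0.04,0,0],[0,0,0],50],[[-0.1,0,0],[-0.0002,0,0],50],[[-0.17,0,0],[-0.0003,0,0],50],[[-0.24,0,0],[-0.0005,0,0],50],[[-0.3,0,0],[-0.0006,0,0],50],[[-0.3,0,0],[-0.0006,0,0],50]]' 50
python3 - <<'E'
from h import *
s=read_state(); M=Ro.from_rotvec(s['eef_rot']).as_matrix(); print(s['ee_pos'],yaw(s),s['ft_force'],'tool',M.T@s['ft_force'],s['ft_torque'],s['grip_width'])
im=imaging.read_camera('wrist')[:,:,::-1]; cv2.imwrite('pics/w7.png',im)
E
```

```text
t: 9.87
ee_pos: [520.5, 296.8, 104.0]
eef_rot: [-1.266, 1.172, 1.265]
ft_force: [0.1, 0.1, 1.1]
grip_width: 62.0
[520.5347163  296.80234518 104.03869638] 94.39330244964222 [0.13146719 0.05738889 1.12857862] tool [-1.12863269 -0.13515611  0.04677475] [ 0.01732567 -0.16163489  0.20264829] 61.9740740731826
```

View pics/w7.png

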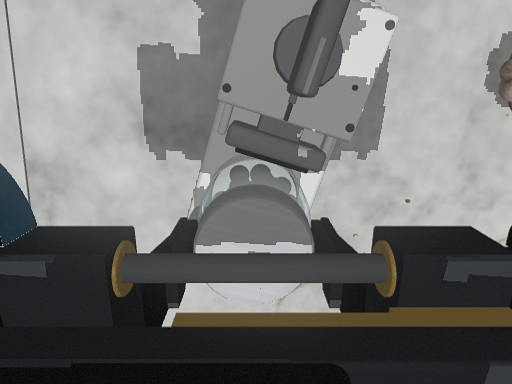

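The fingers hold the cap (spread at about u=190–315), there is little force, and I can see nuts through the glass. I'll turn further.

```bash
python3 -m handwheel '[[[-0.08,0,0],[-0.0002,0,0],50],[[-0.16,0,0],[-0.0004,0,0],50],[[-0.24,0,0],[-0.0006,0,0],50],[[-0.32,0,0],[-0.0008,0,0],50],[[-0.4,0,0],[-0.001,0,0],50],[[-0.48,0,0],[-0.0012,0,0],50],[[-0.54,0,0],[-0.0013,0,0],50],[[-0.54,0,0],[-0.0013,0,0],50]]'
python3 - <<'E'
from h import *
s=read_state(); M=Ro.from_rotvec(s['eef_rot']).as_matrix(); print(s['joint_pos'].round(2),s['ee_pos'],yaw(s),s['ft_force'],'tool',M.T@s['ft_force'],s['ft_torque'],s['grip_width'])
im=imaging.read_camera('wrist')[:,:,::-1]; cv2.imwrite('pics/w8.png',im)
E
```

```text
t: 10.58
ee_pos: [520.6, 297.2, 105.8]
eef_rot: [-1.646, 0.852, 1.646]
ft_force: [-0.4, -1.4, 5.2]
grip_width: 61.8
[ 0.06  0.52 -0.85  1.64  0.41  1.17  1.3 ] [520.63483914 297.15551919 105.8009129 ] 125.23708853372955 [-0.4462787  -1.35549566  5.17041215] tool [-5.17056091  1.1451466  -0.85066689] [-0.07532935  0.02194553  0.13571828] 61.767286279819444
```

View pics/w8.png

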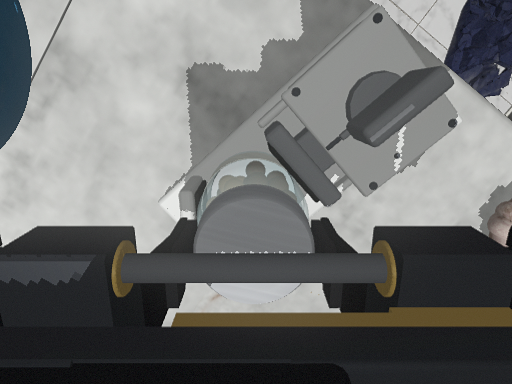

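```bash
python3 -m handwheel '[[[-0.08,0,0],[-0.0004,0,0],50],[[-0.16,0,0],[-0.0007,0,0],50],[[-0.24,0,0],[-0.001,0,0],50],[[-0.32,0,0],[-0.001,0,0],50],[[-0.4,0,0],[-0.001,0,0],50],[[-0.42,0,0],[-0.001,0,0],50],[[-0.42,0,0],[-0.001,0,0],50]]'
python3 - <<'E'
from h import *
s=read_state(); M=Ro.from_rotvec(s['eef_rot']).as_matrix(); print(s['joint_pos'].round(2),s['ee_pos'],yaw(s),s['ft_force'],'tool',M.T@s['ft_force'],s['ft_torque'],s['grip_width'])
im=imaging.read_camera('wrist')[:,:,::-1]; cv2.imwrite('pics/w9.png',im)
E
```

```text
t: 11.22
ee_pos: [520.7, 296.8, 106.4]
eef_rot: [-1.917, 0.531, 1.917]
ft_force: [0.8, -2.7, 3.7]
grip_width: 61.4
[ 0.12  0.55 -0.93  1.64  0.47  1.19  1.68] [520.68586654 296.75335528 106.42890816] 149.0865396207944 [ 0.80774697 -2.69933026  3.7406626 ] tool [-3.73910519  1.90235681 -2.08123201] [-0.28795781 -0.22932078  0.03443982] 61.43142230412489
```

View pics/w9.png

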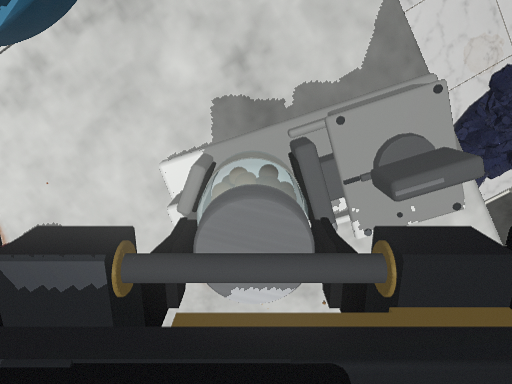

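The torque fell to 0.03 Nm at 72°, so the thread is clear. Before lifting, I'll map the nuts from the last three pictures into the clamp frame to check whether the jar turned.

```bash
python3 - <<'E'
from h import *
import pickle
K=pickle.load(open('w6.pkl','rb'))['intrinsics']
Ct=np.array([-155.09,72.82,-1.21]); Rct=np.array([[0,-.27227,.96222],[0,-.96222,-.27227],[1,0,0]])  # cam axes in tool
poses={'w7':([520.53,296.80,104.04],[-1.266,1.172,1.265]),'w8':([520.63,297.16,105.8],[-1.646,.852,1.646]),'w9':([520.69,296.75,106.43],[-1.917,.531,1.917])}
out=[]
for n,(e,r) in poses.items():
    M=Ro.from_rotvec(r).as_matrix(); R=(M@Rct).T; t=-R@(M@Ct+np.array(e))
    p=dict(intrinsics=K,R=R,t=t)
    # output: 100x100mm around the jar at 2.6 px/mm, plane z=72, world x right, y up
    W=np.array([[x,y,72] for x,y in [(465,345),(565,345),(565,245),(465,245)]],float)
    src=np.float32([proj('w',w,p) for w in W]); H=cv2.getPerspectiveTransform(src,np.float32([[0,0],[260,0],[260,260],[0,260]]))
    out.append(cv2.warpPerspective(cv2.imread(f'pics/{n}.png'),H,(260,260)))
cv2.imwrite('pics/rect.png',np.hstack(out))
E
```

```text
(no output)
```

View pics/rect.png

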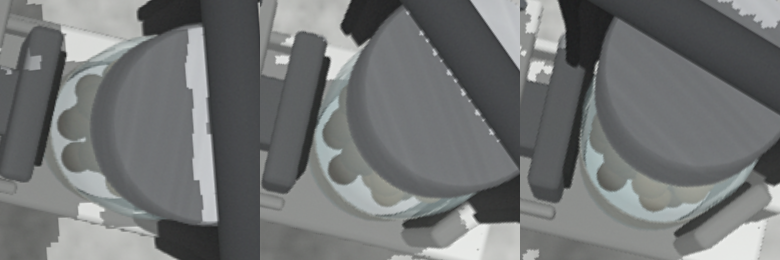

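```bash
python3 - <<'E'
from h import *
o=[]
for n in ('w7','w8','w9'):
    c=cv2.imread(f'pics/{n}.png')[145:225,185:320]; o.append(cv2.resize(c,None,fx=4.4,fy=4.4,interpolation=cv2.INTER_CUBIC)[:,:])
cv2.imwrite('pics/nuts.png',cv2.resize(np.vstack(o),None,fx=.56*1,fy=.56*1) if False else np.vstack([x[:200+152] for x in o])[:1056])
cv2.imwrite('pics/nuts_a.png',np.vstack(o[:1])); cv2.imwrite('pics/nuts_b.png',np.vstack(o[1:2])); cv2.imwrite('pics/nuts_c.png',np.vstack(o[2:]))
E
rm pics/nuts.png
```

```text
(no output)
```

View pics/nuts_a.png

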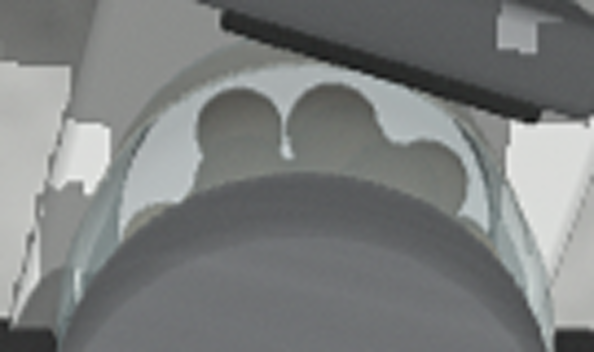

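View pics/nuts_b.png

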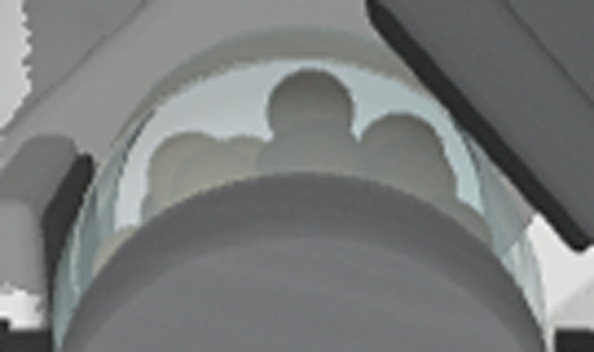

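View pics/nuts_c.png

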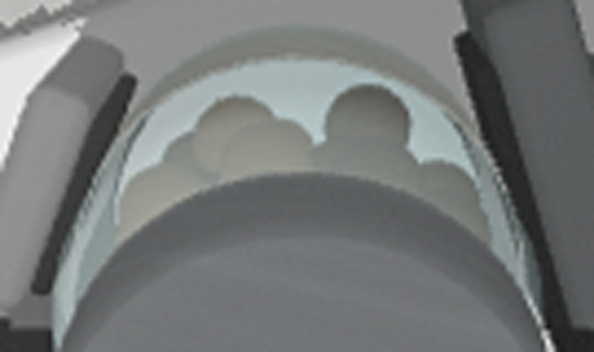

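```bash
python3 - <<'E'
from h import *
import pickle
from scipy.optimize import least_squares
K=pickle.load(open('w6.pkl','rb'))['intrinsics']
Ct=np.array([-155.09,72.82,-1.21]); Rct=np.array([[0,-.27227,.96222],[0,-.96222,-.27227],[1,0,0]])
poses=[([520.53,296.80,104.04],[-1.266,1.172,1.265]),([520.63,297.16,105.8],[-1.646,.852,1.646]),([520.69,296.75,106.43],[-1.917,.531,1.917])]
ps=[]
for e,r in poses:
    M=Ro.from_rotvec(r).as_matrix(); R=(M@Rct).T; ps.append(dict(intrinsics=K,R=R,t=-R@(M@Ct+np.array(e))))
obs=np.array([[(240,125),(310,110),(367,125)],[(333,120),(402,155),(445,195)]],float)/4.4+[185,145]
c=np.array([520.8,296.8,0])
def res(v,free=True):
    a=[0,v[6],v[7]] if free else [0,0,0]; r=[]
    for i in range(2):
        X=v[3*i:3*i+3]
        for j in range(3):
            Q=Ro.from_euler('z',a[j]).as_matrix()@(X-c)+c; r+=list(proj('w',Q,ps[j])-obs[i,j])
    return np.array(r)
x0=np.array([495,285,60,490,300,60,0,0.])
for fr in (False,True):
    s=least_squares(lambda v:res(v,fr),x0 if fr else x0[:6]); print(fr,'rms px',np.sqrt(np.mean(s.fun**2)),s.x.round(2)[:6],np.degrees(s.x[6:]))
E
```

```text
False rms px 0.6089010154924612 [502.34 284.58  40.47 497.47 298.53  51.32] []
True rms px 0.6011363814257835 [502.01 284.58  41.78 497.33 298.53  52.33] [0.34205733 1.07232308]
```

With the jar held fixed, the nuts triangulate to within 0.6 px. When the fit lets the jar turn, it finds at most about 1°, so the jar has not turned. I'll lift gently at first.

```bash
python3 -m handwheel '[[[0,0,0],[-0.002,0,0],50],[[0,0,0],[-0.005,0,0],50],[[0,0,0],[-0.008,0,0],50],[[0,0,0],[-0.008,0,0],50]]'
python3 - <<'E'
from h import *
s=read_state(); M=Ro.from_rotvec(s['eef_rot']).as_matrix(); print(s['ee_pos'],yaw(s),s['ft_force'],s['ft_torque'],s['grip_width'],toolshift((520.7,296.8,147)))
E
```

```text
t: 11.6
ee_pos: [520.5, 296.9, 114.9]
eef_rot: [-1.919, 0.529, 1.918]
ft_force: [0.1, -3.0, 1.5]
grip_width: 61.7
[520.51807202 296.91504227 114.89113667] 149.19427906704112 [ 0.08678249 -3.00139709  1.53031716] [-0.52262647 -0.04000346 -0.00960461] 61.72227951456702 [-0.0321  0.     -0.0002]
```

```bash
python3 -m handwheel '[[[0,0,0],[-0.007,0,0],50],[[0,0,0],[-0.014,0,0],50],[[0,0,0],[-0.021,0,0],50],[[0,0,0],[-0.028,0,0],50],[[0,0,0],[-0.032,0,0],50],[[0,0,0],[-0.032,0,0],50],[[0,0,0],[-0.032,0,0],50]]'
python3 - <<'E'
from h import *
s=read_state(); M=Ro.from_rotvec(s['eef_rot']).as_matrix(); print(s['ee_pos'],yaw(s),s['ft_force'],s['ft_torque'],s['grip_width'],'tilt',M[:,0].round(4))
cv2.imwrite('pics/w10.png',imaging.read_camera('wrist')[:,:,::-1])
im=imaging.read_camera('scene')[:,:,::-1]; c=im[150:270,180:320]; cv2.imwrite('pics/s3.png',cv2.resize(c,None,fx=5,fy=5,interpolation=cv2.INTER_CUBIC))
print([proj('scene',(520.7,296.8,z)) for z in (109,139,157)])
E
```

```text
t: 12.18
ee_pos: [520.6, 297.2, 146.7]
eef_rot: [-1.919, 0.527, 1.918]
ft_force: [0.0, -0.2, -1.2]
grip_width: 61.9
[520.59203593 297.18968132 146.68736123] 149.24903625175068 [ 0.01087344 -0.17984895 -1.16306109] [ 0.12725008 -0.06395509  0.01136995] 61.91063187066244 tilt [ 5.e-04  1.e-04 -1.e+00]
[array([236.30046102, 200.11857577]), array([236.14195735, 191.93944482]), array([236.04556589, 186.9654374 ])]
```

View pics/w10.png

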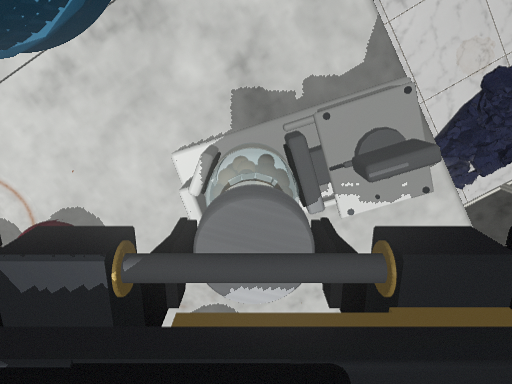

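View pics/s3.png

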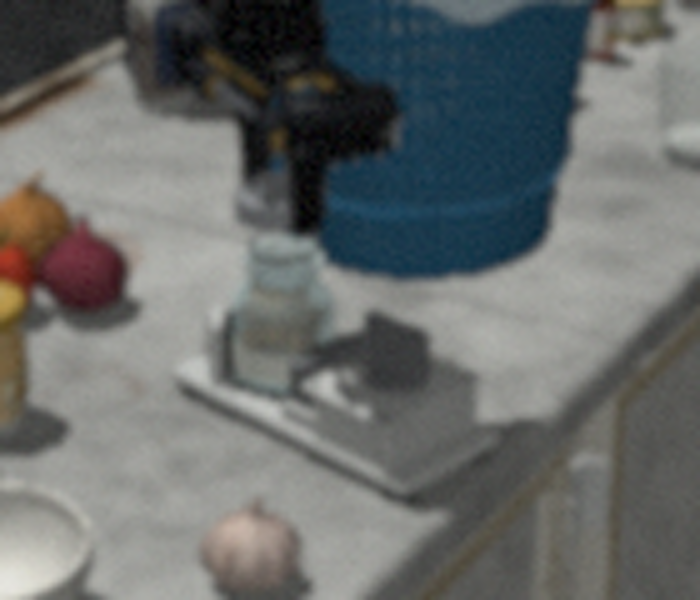

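The scene view shows the jar standing open, its rim at about (285,250) in the zoom. The cap hangs above it, its front lower edge at y≈228 against a predicted 227 for a 30 mm gap. The wrist view shows the knob pointer still on the index. I'll do a short hold and then hand in.

```bash
python3 -m handwheel '[[[0,0,0],[0,0,0],50],[[0,0,0],[0,0,0],50],[[0,0,0],[0,0,0],50]]'
python3 - <<'E'
from h import *
from station import close_job
s=read_state(); print(s['t'],s['ee_pos'],s['ft_force'],s['grip_width'],abs(s['joint_velocities']).max())
print(close_job())
E
```

```text
t: 12.53
ee_pos: [520.4, 297.0, 146.2]
eef_rot: [-1.919, 0.528, 1.919]
ft_force: [-0.2, 0.3, -0.5]
grip_width: 61.9
12.5333 [520.37884042 297.03602137 146.17371017] [-0.1858062   0.25417939 -0.46141669] 61.88413806827504 0.0010041290253143807
the job is handed in; nothing more can be done
None
```

I clamped the jar, unscrewed the cap and lifted it off, and handed the job in at 12.5 s with the gripper still holding the cap over the open jar.

- **Clamp:** I turned the knob 82° clockwise. After I let go, a picture from above showed the pointer on the index bar, with all measured directions within 0.7° of each other. A later picture showed it had stayed there.
- **Cap:** I gripped it with 50 N and turned it 72° anticlockwise while following its rise. The turning resistance then fell to about 0.03 Nm, and the cap lifted with no downward pull.
- **Jar:** I tracked two nuts through the glass from 17° to 72° of cap turn. They fit a still jar to 0.6 px, and allowing it to turn gave at most about 1°. The first 17° was not checked this way.
- **Final pose:** The gripper is level to within 0.001 and the opening is 61.9 mm, matching the 62 mm cap. The cap's lower edge is about 29 to 30 mm over the rim, worked out from the arm's height, and the scene picture agrees. The arm was at rest.
- **Disagreements:** Estimates of the cap and knob positions differed by 2 to 4 mm between pictures. While gripping the knob the arm stood about 2 mm higher than commanded, with forces up to about 10 N. Neither affected the result.

The bystanders visible in the last pictures looked untouched, but I made no measured check of them.

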